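# Open the sander's drum hood for a belt change and hold it

## Task

I want to put a new belt on the bench sander, so open the blue hood over its front drum for me: before touching the catch, give the hood a tug upward to feel whether the catch is holding it, and if it is, slide the catch fully back. Then raise the hood at least 45 degrees and finish holding it open there with the gripper, as it falls shut by itself. Leave the mallet, the cork block and the wooden wheel where they lie.

Things in the scene. Friction and masses are not known exactly. Their poses are not given: they have to be found in the camera images.
- sander: bench belt-and-disc sander fixed on the bench, belt arm laid flat: brown belt 100 mm wide, 165 mm up, along its y. Origin on the bench under its middle (base 230 mm in x, 400 in y). +y runs along the belt to the front drum with the blue hood; at the -y end the disc, blue guard (top 225 mm up) and aluminium table lie to +x, the motor to -x; z up. Yaw within 0.25 rad
- hood_hinge (a point): middle of the hood's hinge axis, at (0, 105, 195) mm in the sander's frame, axes as the sander's; the hood turns about x. Shut, the hood's flat top is 197 mm above the bench, 134 mm wide in x, and ends 95 mm beyond the hinge in y; then it slopes 45 degrees down to an upright end plate, outer face 119 mm beyond the hinge. An ear on its +x side covers the keeper
- hood (a joint): angle of the blue steel hood over the front drum, rad: 0 shut, grows as its free (+y) end swings up, stop at 1.35. Mass 0.4 to 0.8 kg; it falls shut from any angle unless held (2 to 4 N at the bar). If the catch holds, the hood lifts about 0.03 rad (5 mm at the bar), then stops hard; if not, it swings up freely
- hood_bar (a point): middle of the hood's steel bar handle: round, 12 mm thick, along x, 88 mm free between its two legs; axis 38 mm in front of the end plate, 157 mm beyond the hinge axis in y and 30 mm below it (165 mm above the bench when shut). Axes turn with the hood. Can be pinched from above, fingers closing along y; it turns between the pads as the hood swings
- catch (a joint): travel of the hood's slide catch, m: 0 forward (tongue out to the sander's +x), 0.016 fully back (to its -x); starts at 0 to 0.003. About 3 N moves it and it stays where left. The tongue may or may not reach under the adjustable strike hidden in the keeper: not to be seen, only felt by tugging. Fully back it is always free
- catch_tab (a point): top centre of the catch's black tab with red ribs on the hood's flat top: 12 mm wide in x, 24 mm long in y, top 18.5 mm above the hood's flat top (the lowest 4 mm are a foot plate 34 by 26 mm). Hood shut and catch forward, it is at (32, 75, 20.5) mm from hood_hinge. Slides along x with the catch; axes turn with the hood
- mallet: wooden mallet lying on the bench, head 72 mm thick and 110 mm long, handle 24 mm thick reaching 250 mm to its -x; origin on the bench under the head; not to be moved
- cork_block: cork sanding block 110 by 65 by 40 mm lying on the bench, origin under its centre; not to be moved
- wheel_blank: turned wooden wheel 76 mm across and 26 mm high lying on the bench, origin under its centre; not to be moved

How it is judged:
By the outcome, as a careful person would: the job done as asked, in the order asked, and still so for the second after the job is handed in, while the arm keeps its last pose, push and grip.
It also fails if it takes over 54 s, if anything falls off the work surface, if the arm or the gripper's body presses on something with over 40 N, if the wrist force passes 120 N, or if a joint passes its speed limit or range.

## Robot

A 6-joint arm with a two-finger parallel gripper is mounted at the origin on the work surface. World frame = base frame: x ahead of the robot, y to its left, z up, the work surface at z = 0. Lengths are in mm, angles in rad, forces in N, time in s.
With the tool pointing down it reaches from about 275 to 750 mm from the base axis. Payload 10.2 kg.
Tool frame: the origin (TCP) lies midway between the tips of the shut fingers; the grasp point (between the pads) lies 19 mm behind it; z points along the fingers, y is the direction in which the jaws open and shut (so a half turn about z gives the same grasp; the last joint's range is limited). The gripper opens to 88 mm and grips with 3 to 60 N. Pads are 18 mm wide; open, the fingers measure 123 mm over their backs; the gripper's body (75 mm by 187 mm) begins 45 mm behind the grasp point.
Start: joints at [-1.48, 0.313, 1.498, -0, 1.331, -0.223], TCP at [162.042, -499.373, 238.72] pointing down, gripper open.
Joint ranges: [-2.94, 2.94], [-0.97, 2.17], [0.19, 2.56], [-1.23, 4.37], [0.02, 3.11], [-2.88, 2.88]. Speed limits (rad/s): [2.39, 2.39, 3.01, 3.14, 3.14, 3.14].

## Interface

Orientations are given as a unit quaternion [w, x, y, z].
In Python, from bench import read_state, grab_frame, job_done gives the robot as it stands.
- The arm moves only by the tool send_rows, never from a script. Its argument "motion" is a list of rows, each an object of numbers: "x", "y", "z": the shift along the tool's x, y, z in m; "ax", "ay", "az": the turn, a rotation vector about the tool's x, y, z in degrees; "jaw": the closure, from -1 (fully open) to 1 (shut), so that 0 is half open. A call has 1 to 20 rows; each row shifts and turns the commanded pose from where the row before left it, along the tool's axes as they then stand; what a row does not reach is not made up. A row lasts 1/12 s, in which the tool goes at most 41.7 mm and 7.16 degrees, less where a joint would pass 70% of its speed; a pose out of reach is approached as far as the arm can. A call with a gripper value outside its range is refused whole. The fingers move at their own pace and stop on an object; "force" is the grip in N (left out, the last holds). Time passes only in rows, so rows that do not move let the fingers close. It gives the time, the measured TCP pose, the force and the opening at its end, in the units of the state.
- read_state(): the state, without advancing time (a new reading comes with each control period).
- grab_frame(name): name is "scene" or "side" or "wrist"; returns a dict with "pixels" (480x640x3 uint8, red, green, blue), "camera_matrix" (3x3 intrinsics, pixels), "k1" (the pictures are not rectified: a ray, as slopes to the right and down, at radius r is drawn at 1 + k1 r^2 times it, then the intrinsics apply), "camera_from_world" (4x4, takes a point from world to camera coordinates). Camera axes: x right, y down, z forward; pixel columns grow to the right and rows downward; lengths in mm; the calibration is good to about 2 mm. A picture is of the moment at which its call begins. There is no depth.
- job_done(): hands the job in, once; it reports no verdict.
The state is a dict: "t": time; "q": joint angles; "dq": joint speeds; "joint_efforts": joint torques, N m; "position": TCP position; "ee_rot": TCP orientation; "ft_force": force on the tool from outside, world axes, zero at the start; "wrist_torque": the same for the moment, N m; "grip_width": opening from 0.0 (shut) to 1.0 (fully open).
Only numpy, scipy, OpenCV 4.12 (cv2) and the standard library are available. Lean on these libraries where they do the work, as an engineer would, in place of code of your own. Each camera call takes 0.05 s, during which the arm holds its last target. There are 200 camera calls.

## Working session

There is one attempt and no reset: what is moved stays moved. The work goes in short steps, Python scripts to look and compute and a tool call to move; the robot and the scene stay as the last step left them, time stands still between calls to the robot, and variables do not carry over. Pictures are saved under pics/ and viewed, about 8 in all and at most 12, crops included, and the job is handed in when it is done.

Besides the shell and the picture viewer there is one more tool, called after "Call:" as name(argument=value, ...), one argument or row to a line, values as JSON. send_rows: Moves the arm, as the interface text tells. Its arguments: {"type":"object","properties":{"motion":{"type":"array"},"force":{"type":"number"}},"required":["motion"]}

```bash
mkdir -p pics; ls
python3 - <<'E'
from bench import *
import cv2
print(read_state())
for n in ("scene","side","wrist"):
    f=grab_frame(n); cv2.imwrite(f"pics/{n}0.png",f["pixels"][:,:,::-1]); print(n,f["camera_matrix"],f["k1"],f["camera_from_world"])
E
```

```text
pics
{'t': 0.0, 'q': array([-1.48038211e+00,  3.13437804e-01,  1.49844777e+00, -1.15503797e-05,
        1.33099514e+00, -2.23395782e-01]), 'dq': array([ 4.24730162e-05, -1.45646891e-03, -6.13366086e-04,  1.20209110e-03,
        4.10278155e-04, -2.19124647e-03]), 'joint_efforts': array([ 8.73260778e-04, -4.02209830e+01, -2.52274042e+01,  6.95597869e-02,
        3.52761929e-02, -1.05704660e-04]), 'position': array([ 162.02406343, -499.10845278,  238.16328677]), 'ee_rot': array([-6.42978897e-04,  9.87715224e-01,  1.56263307e-01,  3.71938119e-05]), 'ft_force': array([0.12401445, 0.12584795, 0.2712172 ]), 'wrist_torque': array([ 0.05692885, -0.0777021 ,  0.0575718 ]), 'grip_width': 1.0007700487187268}
scene [[561.82387055   0.         319.58265813]
 [  0.         561.82387055 231.46804465]
 [  0.           0.           1.        ]] 0.028420331915341376 [[ 8.30504162e-01  5.56874765e-01  1.23827536e-02 -5.36845546e+02]
 [ 3.75071653e-01 -5.42657326e-01 -7.51561230e-01  1.79433832e+01]
 [-4.11805891e-01  6.28819149e-01 -6.59547106e-01  1.26376565e+03]
 [ 0.00000000e+00  0.00000000e+00  0.00
[... 173 characters left out ...]
648645424 [[-9.79771764e-01 -1.99354011e-01  1.74719236e-02  5.55597328e+02]
 [-1.62791160e-01  7.43198056e-01 -6.48965090e-01  3.38744781e+01]
 [ 1.16388694e-01 -6.38681945e-01 -7.60617541e-01  1.04908539e+03]
 [ 0.00000000e+00  0.00000000e+00  0.00000000e+00  1.00000000e+00]]
wrist [[398.57083447   0.         321.81062288]
 [  0.         398.57083447 234.38687927]
 [  0.           0.           1.        ]] 0.01945280796876032 [[ 3.07875569e-01 -9.51421893e-01 -3.00244247e-03 -5.23163842e+02]
 [-9.10094823e-01 -2.95419421e-01  2.90611044e-01 -3.92198039e+01]
 [-2.77380689e-01 -8.67395333e-02 -9.56836562e-01  3.91305444e+02]
 [ 0.00000000e+00  0.00000000e+00  0.00000000e+00  1.00000000e+00]]
```

View pics/scene0.png

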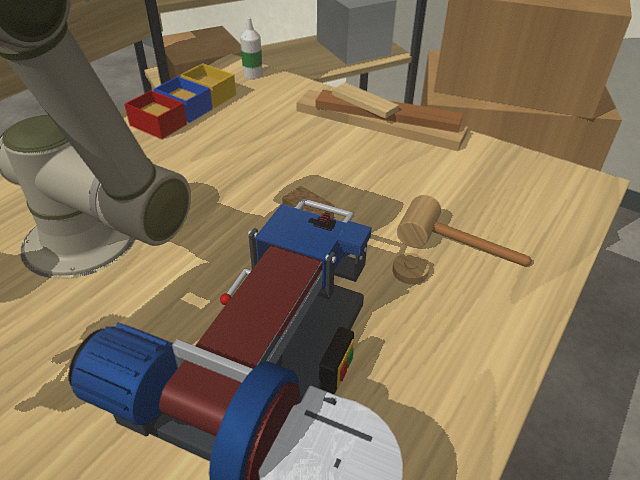

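View pics/side0.png

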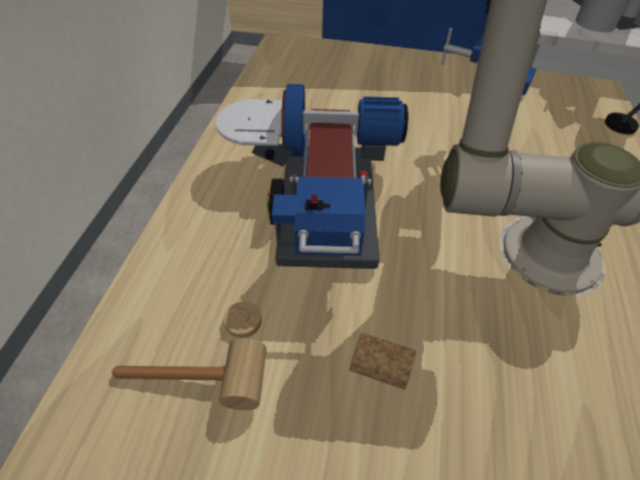

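The side view shows the hood's bar from about (302,248) to (357,249), and the red-ribbed tab at about (314,202). The scene view shows the bar at about (300-350, 205-218) and the tab at (325,218). The mallet, wheel and cork lie beyond the hood's +y side.

```bash
cat > h.py <<'E'
import numpy as np, cv2
from bench import *
def ray(f,uv):
    K=f["camera_matrix"];T=f["camera_from_world"]
    d=(np.array(uv,float)-K[:2,2])/[K[0,0],K[1,1]]
    s=d.copy()
    for _ in range(20): s=d/(1+f["k1"]*(s@s))
    R=T[:3,:3]; return -R.T@T[:3,3], R.T@np.array([s[0],s[1],1])
def onz(f,uv,z):
    c,d=ray(f,uv); return c+d*(z-c[2])/d[2]
def proj(f,P):
    T=f["camera_from_world"];p=T[:3,:3]@P+T[:3,3];s=p[:2]/p[2]
    s=s*(1+f["k1"]*(s@s));K=f["camera_matrix"];return s*[K[0,0],K[1,1]]+K[:2,2]
def big(m):
    n,l,st,c=cv2.connectedComponentsWithStats(m.astype(np.uint8)); return [(int(st[i,4]),c[i].round(1),st[i,:4]) for i in range(1,n) if st[i,4]>4]
E
python3 - <<'E'
from h import *
for n,(u0,u1,v0,v1) in (("side",(285,380,185,265)),("scene",(260,380,180,260))):
    f=grab_frame(n);p=f["pixels"].astype(int);r,g,b=p[...,0],p[...,1],p[...,2]
    box=np.zeros(r.shape,bool);box[v0:v1,u0:u1]=1
    red=(r>100)&(r>2.5*g)&(r>2.5*b)&box
    for a,c,s in big(red): print(n,"red",a,c,s,onz(f,c,216).round(1))
    im=p[v0:v1,u0:u1].astype(np.uint8)[:,:,::-1]
    cv2.imwrite(f"pics/{n}c.png",cv2.resize(im,None,fx=6,fy=6,interpolation=cv2.INTER_CUBIC))
E
```

```text
scene red 5 [325.  216.4] [323 216   5   2] [546.7 161.1 216. ]
```

View pics/sidec.png

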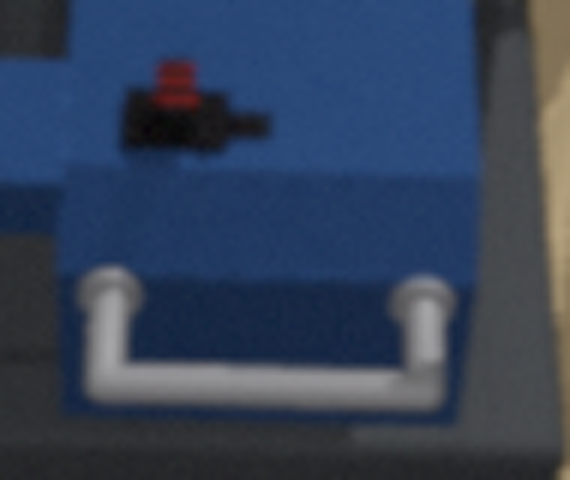

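View pics/scenec.png

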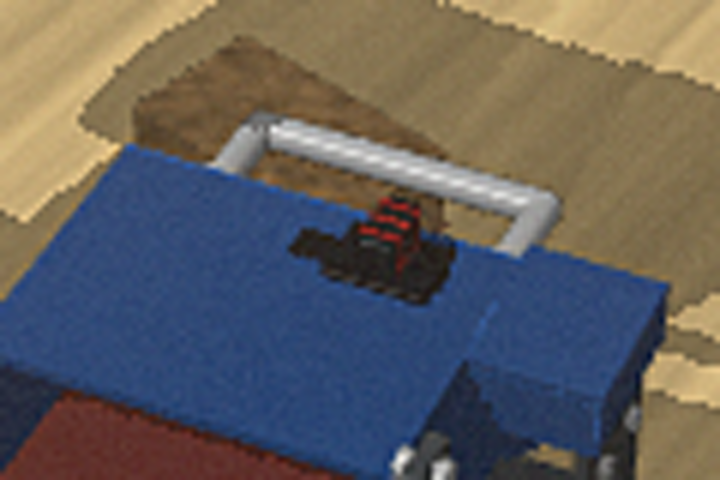

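The crops show the bar's corners at side (104,382)-(428,390) and scene (265,130)-(540,205) in crop pixels, with the tab top near side (178,72) and scene (402,203). I'll triangulate them.

```bash
cat >> h.py <<'E'
def tri(rs):
    A=np.zeros((3,3));b=np.zeros(3)
    for c,d in rs:
        d=d/np.linalg.norm(d);M=np.eye(3)-np.outer(d,d);A+=M;b+=M@c
    return np.linalg.solve(A,b)
E
python3 - <<'E'
from h import *
s,c=grab_frame("side"),grab_frame("scene")
S=lambda u,v:((u+.5)/6-.5+285,(v+.5)/6-.5+185)
C=lambda u,v:((u+.5)/6-.5+260,(v+.5)/6-.5+180)
for n,a,b,z in (("+x end",S(104,382),C(540,205),165),("-x end",S(428,390),C(265,130),165),("tab",S(178,72),C(402,203),217.5)):
    print(n,tri([ray(s,a),ray(c,b)]).round(1),"side on z",onz(s,a,z).round(1),"scene on z",onz(c,b,z).round(1))
E
```

```text
+x end [550.4 244.7 166.9] side on z [551.5 243.6 165. ] scene on z [548.3 246.5 165. ]
-x end [453.  226.8 166.2] side on z [452.1 225.2 165. ] scene on z [453.3 228.  165. ]
tab [547.1 162.5 222.7] side on z [546.8 156.3 217.5] scene on z [545.5 168.1 217.5]
```

Triangulation checks out. The bar is 99 mm between corners at about z 166, the yaw is about 0.182, the hinge is at about (530,81), and the tab is within 2 mm of where it should be. I'll grip the bar 20 mm to -x of its middle so the gripper body clears the tab.

Call:
send_rows(
  motion=[
    {"z":-0.04,"az":3.85,"jaw":0.32},
    {"z":-0.04,"az":3.85,"jaw":0.32},
    {"x":0.0166,"y":-0.0245,"jaw":0.32},
    {"x":0.0166,"y":-0.0245,"jaw":0.32},
    {"x":0.0166,"y":-0.0245,"jaw":0.32},
    {"x":0.0166,"y":-0.0245,"jaw":0.32},
    {"x":0.0166,"y":-0.0245,"jaw":0.32},
    {"x":0.0166,"y":-0.0245,"jaw":0.32},
    {"x":0.0166,"y":-0.0245,"jaw":0.32},
    {"x":0.0166,"y":-0.0245,"jaw":0.32},
    {"x":0.0166,"y":-0.0245,"jaw":0.32},
    {"x":0.0166,"y":-0.0245,"jaw":0.32},
    {"x":0.0166,"y":-0.0245,"jaw":0.32},
    {"x":0.0166,"y":-0.0245,"jaw":0.32},
    {"x":0.0166,"y":-0.0245,"jaw":0.32},
    {"x":0.0166,"y":-0.0245,"jaw":0.32},
    {"x":0.0166,"y":-0.0245,"jaw":0.32},
    {"x":0.0166,"y":-0.0245,"jaw":0.32},
    {"x":0.0166,"y":-0.0245,"jaw":0.32},
    {"x":0.0166,"y":-0.0245,"jaw":0.32},
  ],
)

```text
schema error: expected keys x, y, z, ax, ay, az, jaw
```

Call:
send_rows(
  motion=[
    {"x":0.0166,"y":-0.0245,"jaw":0.32},
    {"x":0.0166,"y":-0.0245,"jaw":0.32},
    {"x":0.0166,"y":-0.0245,"jaw":0.32},
    {"x":0.0166,"y":-0.0245,"jaw":0.32},
    {"x":0.0166,"y":-0.0245,"jaw":0.32},
    {"x":0.0166,"y":-0.0245,"jaw":0.32},
    {"x":0.0166,"y":-0.0245,"jaw":0.32},
    {"x":0.0166,"y":-0.0245,"jaw":0.32},
    {"x":0.0166,"y":-0.0245,"jaw":0.32},
    {"jaw":0.32},
    {"jaw":0.32},
  ],
)

```text
schema error: expected keys x, y, z, ax, ay, az, jaw
```

Run:
```python
from h import *
s=read_state();print(s["t"],s["position"],s["ee_rot"],s["grip_width"],s["ft_force"])
f=grab_frame("wrist");cv2.imwrite("pics/w1.png",f["pixels"][:,:,::-1])
for P in ([550.4,244.7,165],[453,226.8,165],[547.5,161.5,216]): print(proj(f,np.array(P)))
```

```text
0.35 [ 162.03001745 -499.31376597  238.59907451] [-1.41369574e-04  9.87713985e-01  1.56272405e-01  5.03092205e-06] 0.9996854306647843 [-0.18708159 -0.19632291 -0.34449863]
[-18107.71625021 -17480.12338438]
[-6388.19601227 -5025.9607569 ]
[-337229.15501899 -346163.04515949]
```

View pics/w1.png

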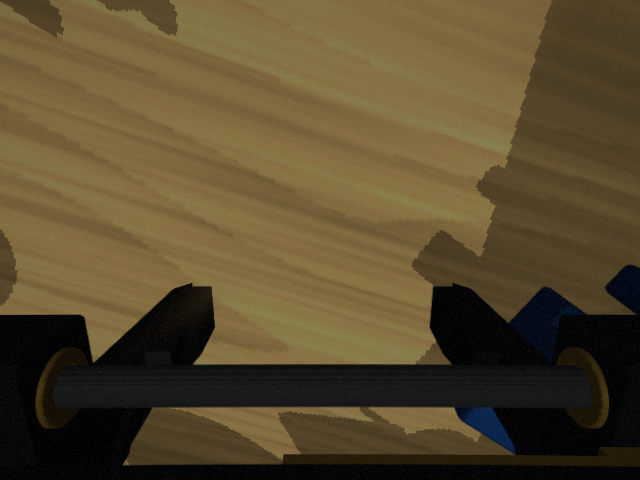

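The call was refused because every row needs all the keys, so nothing moved. The wrist view only shows the bench and fingers. I'm resending with full rows.

Call:
send_rows(
  motion=[
    {"x":0,"y":0,"z":-0.04,"ax":0,"ay":0,"az":3.85,"jaw":0.32},
    {"x":0,"y":0,"z":-0.04,"ax":0,"ay":0,"az":3.85,"jaw":0.32},
    {"x":0.0194,"y":-0.0287,"z":0,"ax":0,"ay":0,"az":0,"jaw":0.32},
    {"x":0.0194,"y":-0.0287,"z":0,"ax":0,"ay":0,"az":0,"jaw":0.32},
    {"x":0.0194,"y":-0.0287,"z":0,"ax":0,"ay":0,"az":0,"jaw":0.32},
    {"x":0.0194,"y":-0.0287,"z":0,"ax":0,"ay":0,"az":0,"jaw":0.32},
    {"x":0.0194,"y":-0.0287,"z":0,"ax":0,"ay":0,"az":0,"jaw":0.32},
    {"x":0.0194,"y":-0.0287,"z":0,"ax":0,"ay":0,"az":0,"jaw":0.32},
    {"x":0.0194,"y":-0.0287,"z":0,"ax":0,"ay":0,"az":0,"jaw":0.32},
    {"x":0.0194,"y":-0.0287,"z":0,"ax":0,"ay":0,"az":0,"jaw":0.32},
    {"x":0.0194,"y":-0.0287,"z":0,"ax":0,"ay":0,"az":0,"jaw":0.32},
    {"x":0.0194,"y":-0.0287,"z":0,"ax":0,"ay":0,"az":0,"jaw":0.32},
    {"x":0.0194,"y":-0.0287,"z":0,"ax":0,"ay":0,"az":0,"jaw":0.32},
    {"x":0.0194,"y":-0.0287,"z":0,"ax":0,"ay":0,"az":0,"jaw":0.32},
  ],
)

```text
t: 1.57
position: [329.8, -117.3, 318.9]
ee_rot: [0.0, 0.996, 0.089, 0.0]
ft_force: [0.5, -0.4, 0.0]
grip_width: 0.34
```

Call:
send_rows(
  motion=[
    {"x":0.0193,"y":-0.0287,"z":0,"ax":0,"ay":0,"az":0,"jaw":0.32},
    {"x":0.0193,"y":-0.0287,"z":0,"ax":0,"ay":0,"az":0,"jaw":0.32},
    {"x":0.0193,"y":-0.0287,"z":0,"ax":0,"ay":0,"az":0,"jaw":0.32},
    {"x":0.0193,"y":-0.0287,"z":0,"ax":0,"ay":0,"az":0,"jaw":0.32},
    {"x":0.0193,"y":-0.0287,"z":0,"ax":0,"ay":0,"az":0,"jaw":0.32},
    {"x":0.0193,"y":-0.0287,"z":0,"ax":0,"ay":0,"az":0,"jaw":0.32},
    {"x":0.0193,"y":-0.0287,"z":0,"ax":0,"ay":0,"az":0,"jaw":0.32},
    {"x":0.0193,"y":-0.0287,"z":0,"ax":0,"ay":0,"az":0,"jaw":0.32},
    {"x":0.0193,"y":-0.0287,"z":0,"ax":0,"ay":0,"az":0,"jaw":0.32},
    {"x":0.0193,"y":-0.0287,"z":0,"ax":0,"ay":0,"az":0,"jaw":0.32},
    {"x":0.0193,"y":-0.0287,"z":0,"ax":0,"ay":0,"az":0,"jaw":0.32},
    {"x":0,"y":0,"z":0,"ax":0,"ay":0,"az":0,"jaw":0.32},
  ],
)

```text
t: 2.57
position: [483.0, 233.5, 317.5]
ee_rot: [-0.0, 0.996, 0.091, -0.001]
ft_force: [0.4, -0.4, -1.2]
grip_width: 0.341
```

Run:
```python
from h import *
s=read_state();print(s["t"],s["position"],s["ee_rot"],s["grip_width"],s["ft_force"])
f=grab_frame("wrist");im=f["pixels"][:,:,::-1].copy()
for P in ([550.4,244.7,165],[453,226.8,165],[547.5,161.5,216]):
    q=proj(f,np.array(P)); print(q); cv2.drawMarker(im,tuple(int(round(v)) for v in q),(0,255,0),cv2.MARKER_CROSS,9,1)
cv2.imwrite("pics/w2.png",im)
```

```text
2.5667 [483.04612067 233.5396548  317.48969175] [-4.63228413e-04  9.95812245e-01  9.14187517e-02 -6.09045529e-04] 0.34103112322555873 [ 0.37700743 -0.36780765 -1.2316455 ]
[325.52942204 123.42923075]
[325.12227822 252.98995099]
[459.2652995  155.97474425]
```

View pics/w2.png

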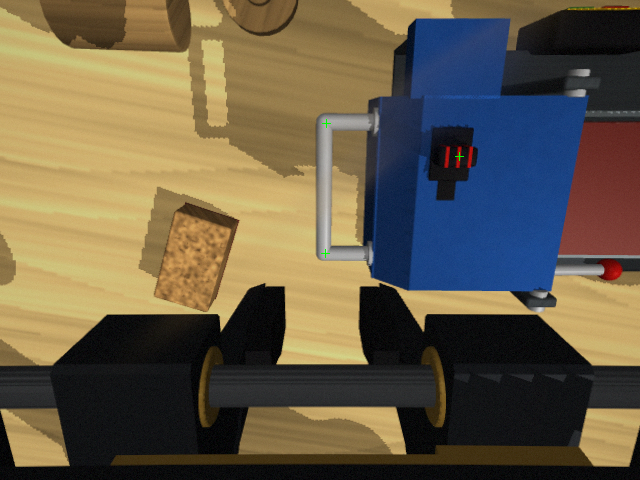

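The predicted points fall right on the bar corners, (326,122) and (325,253), and on the tab at (459,156). The bar is parallel to the pads. Next I descend and grip.

Call:
send_rows(
  motion=[
    {"x":0,"y":0.001,"z":0.03,"ax":0,"ay":0,"az":0,"jaw":0.32},
    {"x":0,"y":0,"z":0.03,"ax":0,"ay":0,"az":0,"jaw":0.32},
    {"x":0,"y":0,"z":0.03,"ax":0,"ay":0,"az":0,"jaw":0.32},
    {"x":0,"y":0,"z":0.03,"ax":0,"ay":0,"az":0,"jaw":0.32},
    {"x":0,"y":0,"z":0.015,"ax":0,"ay":0,"az":0,"jaw":0.32},
    {"x":0,"y":0,"z":0.01,"ax":0,"ay":0,"az":0,"jaw":0.32},
    {"x":0,"y":0,"z":0.01,"ax":0,"ay":0,"az":0,"jaw":0.32},
    {"x":0,"y":0,"z":0.01,"ax":0,"ay":0,"az":0,"jaw":0.32},
    {"x":0,"y":0,"z":0.005,"ax":0,"ay":0,"az":0,"jaw":0.32},
    {"x":0,"y":0,"z":0,"ax":0,"ay":0,"az":0,"jaw":0.32},
  ],
)

```text
t: 3.45
position: [482.2, 228.4, 148.2]
ee_rot: [0.0, 0.996, 0.09, -0.0]
ft_force: [-0.3, -0.1, -1.3]
grip_width: 0.343
```

Call:
send_rows(
  motion=[
    {"x":0,"y":0,"z":0,"ax":0,"ay":0,"az":0,"jaw":1},
    {"x":0,"y":0,"z":0,"ax":0,"ay":0,"az":0,"jaw":1},
    {"x":0,"y":0,"z":0,"ax":0,"ay":0,"az":0,"jaw":1},
    {"x":0,"y":0,"z":0,"ax":0,"ay":0,"az":0,"jaw":1},
    {"x":0,"y":0,"z":0,"ax":0,"ay":0,"az":0,"jaw":1},
    {"x":0,"y":0,"z":0,"ax":0,"ay":0,"az":0,"jaw":1},
  ],
  force=25,
)

```text
t: 3.95
position: [482.0, 232.2, 149.4]
ee_rot: [-0.004, 0.996, 0.09, 0.001]
ft_force: [-0.3, 23.1, -1.2]
grip_width: 0.13
```

It's gripped, with the opening at about 11.5 mm on the 12 mm bar. The force of 23 N in y means the command is about 4 mm off, so I'll relieve that.

Call:
send_rows(
  motion=[
    {"x":0,"y":-0.002,"z":0,"ax":0,"ay":0,"az":0,"jaw":1},
    {"x":0,"y":-0.002,"z":0,"ax":0,"ay":0,"az":0,"jaw":1},
    {"x":0,"y":0,"z":0,"ax":0,"ay":0,"az":0,"jaw":1},
    {"x":0,"y":0,"z":0,"ax":0,"ay":0,"az":0,"jaw":1},
  ],
)

```text
t: 4.28
position: [482.0, 232.4, 149.4]
ee_rot: [0.0, 0.996, 0.09, 0.001]
ft_force: [-0.1, -1.6, 2.9]
grip_width: 0.128
```

Call:
send_rows(
  motion=[
    {"x":0,"y":-0.0002,"z":-0.001,"ax":0,"ay":0,"az":0,"jaw":1},
    {"x":0,"y":-0.0002,"z":-0.001,"ax":0,"ay":0,"az":0,"jaw":1},
    {"x":0,"y":-0.0002,"z":-0.001,"ax":0,"ay":0,"az":0,"jaw":1},
    {"x":0,"y":0,"z":0,"ax":0,"ay":0,"az":0,"jaw":1},
  ],
)

```text
t: 4.62
position: [481.9, 232.8, 151.8]
ee_rot: [0.0, 0.996, 0.089, 0.0]
ft_force: [4.4, -2.8, -2.6]
grip_width: 0.132
```

Call:
send_rows(
  motion=[
    {"x":0,"y":-0.0002,"z":-0.001,"ax":0,"ay":0,"az":0,"jaw":1},
    {"x":0,"y":-0.0002,"z":-0.001,"ax":0,"ay":0,"az":0,"jaw":1},
    {"x":0,"y":-0.0002,"z":-0.001,"ax":0,"ay":0,"az":0,"jaw":1},
    {"x":0,"y":0,"z":0,"ax":0,"ay":0,"az":0,"jaw":1},
  ],
)

```text
t: 4.95
position: [481.8, 233.3, 154.8]
ee_rot: [0.0, 0.996, 0.089, 0.0]
ft_force: [4.8, -4.0, -2.7]
grip_width: 0.125
```

Call:
send_rows(
  motion=[
    {"x":0,"y":-0.0002,"z":-0.001,"ax":0,"ay":0,"az":0,"jaw":1},
    {"x":0,"y":-0.0002,"z":-0.001,"ax":0,"ay":0,"az":0,"jaw":1},
    {"x":0,"y":0,"z":0,"ax":0,"ay":0,"az":0,"jaw":1},
  ],
)

```text
t: 5.2
position: [481.7, 233.6, 156.7]
ee_rot: [0.0, 0.996, 0.089, 0.0]
ft_force: [4.7, -5.4, -2.3]
grip_width: 0.124
```

Call:
send_rows(
  motion=[
    {"x":0,"y":-0.0002,"z":-0.001,"ax":0,"ay":0,"az":0,"jaw":1},
    {"x":0,"y":0,"z":-0.001,"ax":0,"ay":0,"az":0,"jaw":1},
    {"x":0,"y":0,"z":0,"ax":0,"ay":0,"az":0,"jaw":1},
    {"x":0,"y":0,"z":0,"ax":0,"ay":0,"az":0,"jaw":1},
  ],
)

```text
t: 5.53
position: [481.7, 233.9, 158.6]
ee_rot: [0.0, 0.996, 0.089, 0.0]
ft_force: [4.2, -3.8, -3.4]
grip_width: 0.127
```

After 9 mm of lift at the bar the force is only the hood's own 2 to 4 N. It's well past the 5 mm where a held hood stops hard, so the catch looks free. I'll work out the arc and confirm with a further small lift.

Run:
```python
import numpy as np
a=np.radians(np.r_[3.4,6,np.arange(9,60,3)]-10.82);y=159.8*np.cos(a);z=159.8*np.sin(a)
for t,dy,dz in zip(np.degrees(a[1:])+10.82,np.diff(y),np.diff(z)): print(round(t,1),"y",round(-dy/1e3,4),"z",round(-dz/1e3,4))
```

```text
6.0 y -0.0008 z -0.0072
9.0 y -0.0005 z -0.0084
12.0 y -0.0 z -0.0084
15.0 y 0.0004 z -0.0084
18.0 y 0.0008 z -0.0083
21.0 y 0.0013 z -0.0083
24.0 y 0.0017 z -0.0082
27.0 y 0.0021 z -0.0081
30.0 y 0.0025 z -0.008
33.0 y 0.003 z -0.0078
36.0 y 0.0034 z -0.0077
39.0 y 0.0038 z -0.0075
42.0 y 0.0041 z -0.0073
45.0 y 0.0045 z -0.007
48.0 y 0.0049 z -0.0068
51.0 y 0.0052 z -0.0065
54.0 y 0.0056 z -0.0062
57.0 y 0.0059 z -0.0059
```

Call:
send_rows(
  motion=[
    {"x":0,"y":-0.0006,"z":-0.004,"ax":0,"ay":0,"az":0,"jaw":1},
    {"x":0,"y":-0.0003,"z":-0.004,"ax":0,"ay":0,"az":0,"jaw":1},
    {"x":0,"y":-0.0002,"z":-0.004,"ax":0,"ay":0,"az":0,"jaw":1},
    {"x":0,"y":0,"z":0,"ax":0,"ay":0,"az":0,"jaw":1},
  ],
)

```text
t: 5.87
position: [481.3, 235.0, 171.0]
ee_rot: [0.0, 0.996, 0.089, 0.0]
ft_force: [3.0, -4.2, -3.1]
grip_width: 0.123
```

Run:
```python
from h import *
s=read_state();print(s["t"],s["position"],s["ft_force"])
f=grab_frame("side");cv2.imwrite("pics/s3.png",cv2.resize(f["pixels"][150:300,230:430,::-1],None,fx=4,fy=4,interpolation=cv2.INTER_CUBIC))
```

```text
5.8667 [481.31048682 234.96212087 171.04652021] [ 2.97225435 -4.21540743 -3.08783592]
```

View pics/s3.png

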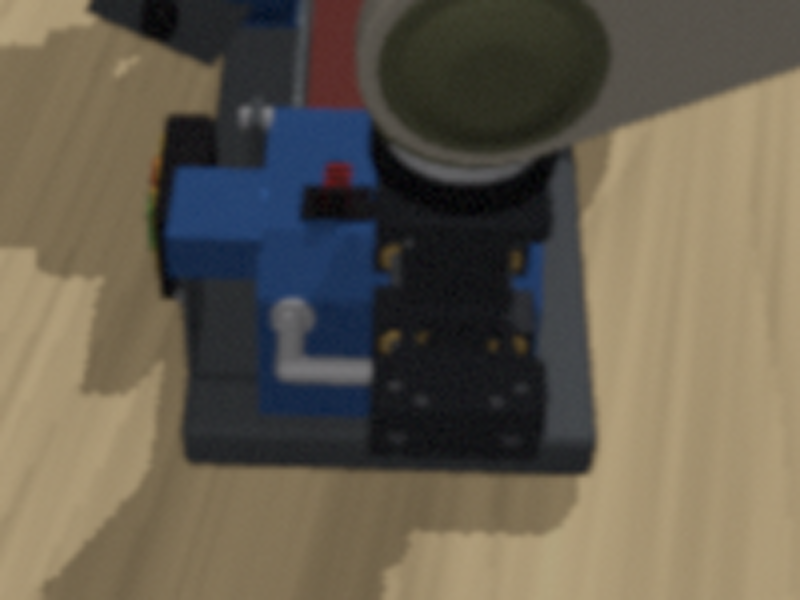

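The bar corner has moved up about 6 px, from (302,248) to (302.5,242.5), so the hood itself rose, to about 0.13 rad. The catch is not holding, so as asked I leave it alone and keep raising.

Call:
send_rows(
  motion=[
    {"x":0,"y":0,"z":-0.0084,"ax":0,"ay":0,"az":0,"jaw":1},
    {"x":0,"y":0.0004,"z":-0.0084,"ax":0,"ay":0,"az":0,"jaw":1},
    {"x":0,"y":0.0008,"z":-0.0083,"ax":0,"ay":0,"az":0,"jaw":1},
    {"x":0,"y":0.0013,"z":-0.0083,"ax":0,"ay":0,"az":0,"jaw":1},
    {"x":0,"y":0.0017,"z":-0.0082,"ax":0,"ay":0,"az":0,"jaw":1},
    {"x":0,"y":0.0021,"z":-0.0081,"ax":0,"ay":0,"az":0,"jaw":1},
    {"x":0,"y":0.0025,"z":-0.008,"ax":0,"ay":0,"az":0,"jaw":1},
    {"x":0,"y":0.003,"z":-0.0078,"ax":0,"ay":0,"az":0,"jaw":1},
    {"x":0,"y":0,"z":0,"ax":0,"ay":0,"az":0,"jaw":1},
  ],
)

```text
t: 6.67
position: [483.1, 224.8, 238.4]
ee_rot: [-0.002, 0.996, 0.09, 0.001]
ft_force: [1.2, 8.0, -0.5]
grip_width: 0.13
```

Call:
send_rows(
  motion=[
    {"x":0,"y":0.0024,"z":-0.0077,"ax":0,"ay":0,"az":0,"jaw":1},
    {"x":0,"y":0.0036,"z":-0.0075,"ax":0,"ay":0,"az":0,"jaw":1},
    {"x":0,"y":0.0041,"z":-0.0073,"ax":0,"ay":0,"az":0,"jaw":1},
    {"x":0,"y":0.0045,"z":-0.007,"ax":0,"ay":0,"az":0,"jaw":1},
    {"x":0,"y":0.0049,"z":-0.0068,"ax":0,"ay":0,"az":0,"jaw":1},
    {"x":0,"y":0.0052,"z":-0.0065,"ax":0,"ay":0,"az":0,"jaw":1},
    {"x":0,"y":0.0056,"z":-0.0062,"ax":0,"ay":0,"az":0,"jaw":1},
    {"x":0,"y":0.0059,"z":-0.0059,"ax":0,"ay":0,"az":0,"jaw":1},
    {"x":0,"y":0,"z":0,"ax":0,"ay":0,"az":0,"jaw":1},
    {"x":0,"y":0,"z":0,"ax":0,"ay":0,"az":0,"jaw":1},
    {"x":0,"y":0,"z":0,"ax":0,"ay":0,"az":0,"jaw":1},
  ],
)

```text
t: 7.58
position: [489.2, 191.4, 294.3]
ee_rot: [-0.004, 0.996, 0.091, 0.002]
ft_force: [-2.6, 18.0, 12.8]
grip_width: 0.126
```

Run:
```python
from h import *
s=read_state();print(s["t"],s["position"],s["ft_force"],s["grip_width"])
f=grab_frame("side");a=cv2.resize(f["pixels"][130:280,240:440,::-1],(800,600),interpolation=cv2.INTER_CUBIC)
cv2.imwrite("pics/s4.png",a)
```

```text
7.5833 [489.17698778 191.35492874 294.29970635] [-2.55421684 18.00460876 12.81728638] 0.1257806908583805
```

View pics/s4.png

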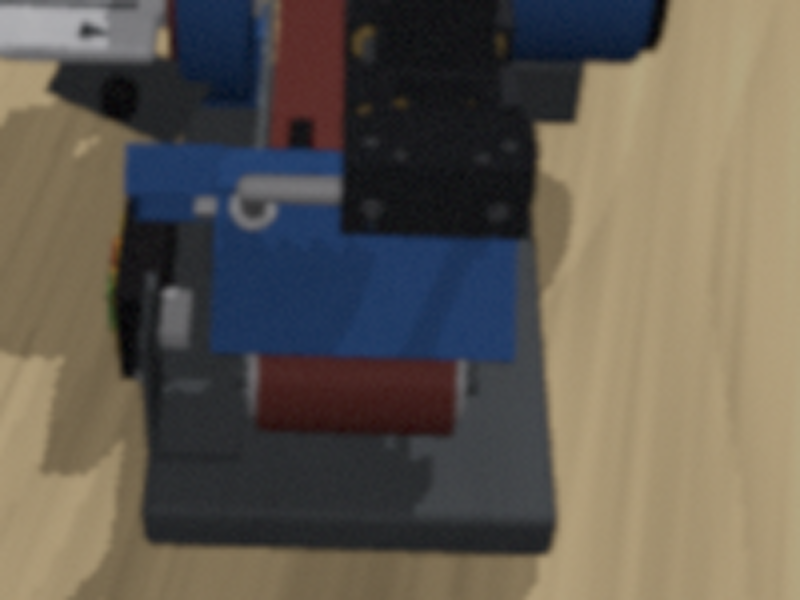

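The hood is up, the drum and belt end are exposed, and the bar is held, with its +x corner at full-image pixel (301,177). A radial load of about 22 N remains because the command cuts slightly inside the arc. I'll ease outward, firm the grip, then check the angle.

Call:
send_rows(
  motion=[
    {"x":0,"y":-0.0015,"z":-0.001,"ax":0,"ay":0,"az":0,"jaw":1},
    {"x":0,"y":-0.0015,"z":-0.001,"ax":0,"ay":0,"az":0,"jaw":1},
    {"x":0,"y":0,"z":0,"ax":0,"ay":0,"az":0,"jaw":1},
    {"x":0,"y":0,"z":0,"ax":0,"ay":0,"az":0,"jaw":1},
    {"x":0,"y":0,"z":0,"ax":0,"ay":0,"az":0,"jaw":1},
    {"x":0,"y":0,"z":0,"ax":0,"ay":0,"az":0,"jaw":1},
    {"x":0,"y":0,"z":0,"ax":0,"ay":0,"az":0,"jaw":1},
    {"x":0,"y":0,"z":0,"ax":0,"ay":0,"az":0,"jaw":1},
  ],
  force=35,
)

```text
t: 8.3
position: [489.0, 191.9, 293.9]
ee_rot: [-0.001, 0.996, 0.09, 0.0]
ft_force: [2.1, 7.0, 0.9]
grip_width: 0.124
```

Run:
```python
from h import *
s=read_state();print(s["t"],s["position"],s["ft_force"],s["grip_width"])
f=grab_frame("side")
ex=np.array([.984,.181,0]);ey=np.array([-.181,.984,0]);H=np.array([530.1,81.2,195])
for t in (40,45,50,55,60):
    a=np.radians(t-10.82);print(t,proj(f,H+49*ex+159.8*(np.cos(a)*ey+[0,0,np.sin(a)])).round(1))
w=grab_frame("scene");cv2.imwrite("pics/e.png",w["pixels"][:,:,::-1])
```

```text
8.3 [488.99190276 191.90466472 293.8939314 ] [2.13705289 7.02276627 0.87685527] 0.12439920555576299
40 [302.5 201. ]
45 [302.6 193. ]
50 [302.8 184.8]
55 [302.9 176.5]
60 [303.1 168.2]
```

View pics/e.png

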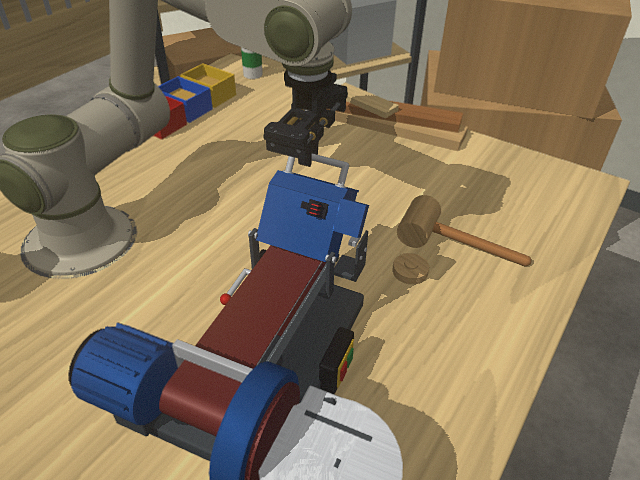

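The hood stands at about 55 degrees: the bar corner at row 177 matches the 176.5 predicted for 55. The gripper is on the bar, and the mallet and wheel haven't moved. Forces are low and steady, so I'm handing it in.

```bash
python3 -c "
from bench import *
print(job_done())"
```

```text
the job is handed in; nothing more can be done
None
```

The blue hood is open at about 55 degrees and the gripper is holding it there by its bar. I handed the job in at 8.3 s.

- **Tug:** Before going near the catch, I gripped the bar and pulled upward. It came up 9 mm, then 21 mm, against only 2–4 N, which is the hood's own weight. A held catch would have stopped it hard at about 5 mm. The side picture showed the hood itself had risen, so the grip had not slipped.
- **Catch:** It was not holding, so I left it alone as you asked.
- **Angle:** The gripper position gives 55–57 degrees, and the bar's place in the side picture matches 55 degrees, both above the 45 you wanted.
- **Hold:** The grip is set to 35 N with the jaws closed on the 12 mm bar, and the last force reading was about 7 N.
- **Side loads:** A sideways load of about 23 N appeared when I first gripped the bar, and a load of similar size at the top of the lift. I eased both off.
- **Other things:** The mallet and wheel look unmoved in the last picture. The cork block was hidden there, but the arm stayed well above the bench the whole time.

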